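# Cap the wide copy lens with its sprung dust cap

### The arm

A 6-joint arm with a two-finger parallel gripper is mounted at the origin on the work surface. World frame = base frame: x ahead of the robot, y to its left, z up, the work surface at z = 0. Lengths are in mm, angles in rad, forces in N, time in s.
With the tool pointing down it reaches from about 350 to 775 mm from the base axis. Payload 7.3 kg.
Tool frame: the origin (TCP) lies at the centre of the arm's flange, where the gripper is bolted on; the fingertips stand 178 mm ahead of it and the grasp point (between the pads) lies 159 mm ahead of it; z points along the fingers, y is the direction in which the jaws open and shut (so a half turn about z gives the same grasp; the last joint's range is limited). The gripper opens to 92 mm and grips with 3 to 60 N. Pads are 19 mm wide; open, the fingers measure 130 mm over their backs; the gripper's body (75 mm by 190 mm) begins 47 mm behind the grasp point.
Start: joints at [1.087, 0.342, 1.524, -0, 1.275, -0.146], TCP at [173.97, 495.341, 404.741] pointing down, gripper open.
Joint ranges: [-2.53, 2.53], [-0.77, 2.02], [0.04, 2.7], [-1, 4.14], [0.28, 2.66], [-3.11, 3.11]. Speed limits (rad/s): [2.57, 2.57, 3.14, 3.14, 3.14, 3.14].

### API

Orientations are given as [roll, pitch, yaw] about the fixed x, y, z axes, in that order (R = Rz(yaw) Ry(pitch) Rx(roll)).
In Python, from plant import get_obs, capture, close_job gives the robot as it stands. The module is installed in compiled form; this text tells all that it offers.
- The arm moves only by the shell command python3 -m pendant 'ROWS'. ROWS is JSON, a list of rows, each a list of 3 entries, a list of its own where there are three numbers: the shift along the tool's x, y, z in m, then the turn, a rotation vector about the tool's x, y, z in rad, then the finger opening in m, from 0 to 0.0918. In form: [[[tx, ty, tz], [wx, wy, wz], fingers], ...]. A call has 1 to 10 rows; each row is the pose to reach, as a shift and turn from the pose commanded when the call began, along the tool's axes at that moment; what a row does not reach only later rows make up. A row lasts 1/12 s, in which the tool goes at most 41.7 mm and 7.16 degrees, less where a joint would pass 70% of its speed; a pose out of reach is approached as far as the arm can. A call with a gripper value outside its range is refused whole. The fingers move at their own pace and stop on an object; the grip force is fixed at half the most. Time passes only in rows, so rows that repeat a pose let the fingers close. It gives the time, the measured TCP pose, the force and the opening at its end, in the units of the state.
- get_obs(): the state, without advancing time (a new reading comes with each control period).
- capture(name): name is "scene" or "top" or "wrist"; returns a dict with "color" (420x560x3 uint8, red, green, blue), "mtx" (3x3 intrinsics, pixels), "rvec" (rotation vector, rad) and "tvec" (3), from world to camera coordinates, as OpenCV has them. Camera axes: x right, y down, z forward; pixel columns grow to the right and rows downward; lengths in mm; the calibration is good to about 2 mm. A picture is of the moment at which its call begins. There is no depth.
- close_job(): hands the job in, once; it reports no verdict.
The state is a dict: "time": time; "joint_positions": joint angles; "dq": joint speeds; "tau": joint torques, N m; "tool_pos": TCP position; "tcp_rot": TCP orientation; "contact_force": force on the tool from outside, world axes, zero at the start; "moment": the same for the moment, N m; "grip_width": finger opening in mm.
Only numpy, scipy, OpenCV 4.12 (cv2) and the standard library are available. Lean on these libraries where they do the work, as an engineer would, in place of code of your own. Each camera call takes 0.05 s, during which the arm holds its last target. There are 200 camera calls.

### The job

Two bare lenses stand mouth up on the archive cabinet. Pinch the two side tabs of the sprung dust cap together, lower the cap into the mouth of the wide lens until its disc lies on the rim, and let go so that both tabs spring out under the rim and the cap stays on, level.

Things in the scene. Friction and masses are not known exactly. Their poses are not given: they have to be found in the camera images.
- cap_center (a point): Centre of the loose dust cap, grey disc, dark tabs, 135 g, upright; z up, tabs on its +y and -y sides. Heights from here: foot -27.5 mm, disc (92 mm across) -10.5 to -6.5, tops of the tab posts +27.5. Posts over the disc: 18 mm wide (x), outer faces 62 mm apart at rest; squeezed, each slides in 13 mm to a firm stop (36 mm apart) against a 2 to 5 N spring. Squeezed hard, the posts carry the cap.
- hook_a (a point): Tip of the outward hook on the leg under the cap's +y tab, moving with it: 35 mm from the cap's axis at rest, 22 mm squeezed, 23 mm below the cap's centre. The hook is 16 mm wide, 5 mm thick; its top is 10 mm below the underside of the disc. At rest hooks are too wide for the lens's mouth; squeezed they pass in freely.
- hook_b (a point): The same under the cap's -y tab. Between the legs a fixed boss, 24 mm across, reaches 17 mm below the disc; the cap stands on it.
- wide_mouth (a point): Centre of the wide lens's mouth at rim height, 70 mm above the cabinet top; z up. Fixed round barrel 96 mm across; mouth 64 mm across, rim 6 mm thick, under it a hollow 80 mm across, 30 mm deep, where hooks catch. The cap's turn about z does not matter. The other lens (64 mm across, 80 mm high, 40 mm mouth) is too small. They stand left and right of the cap, either way round.

How it is judged (in metres and radians):
On the way:
1. the cap is carried with both tabs squeezed in (distance between hook_a and hook_b below 0.06 m and distance of cap_center from where it was at the start of the episode above 0.03 m), for 0.2 s.
At the end, for the whole second after the job is handed in: In the wide mouth: cap centre within 10 mm of its axis and under 15.5 mm above it (disc within 5 mm of the rim), level within 10 degrees, both hook tips more than 32.5 mm from the axis (the mouth's edge is at 32) and more than 6 mm below the mouth (horizontal distance between cap_center and wide_mouth below 0.01 m and z of cap_center in the frame of wide_mouth below 0.0155 m and z of each of hook_a, hook_b in the frame of wide_mouth below -0.006 m and horizontal distance between each of hook_a, hook_b and wide_mouth above 0.0325 m and angle between cap_center's own z axis and vertical below 0.17 rad); the robot touches nothing.
It also fails if it takes over 32 s, if anything falls off the work surface, if the arm or the gripper's body presses on something with over 40 N, if the wrist force passes 120 N, or if a joint passes its speed limit or range.

## Working session

There is one attempt and no reset: what is moved stays moved. The work goes in short steps, Python scripts to look and compute and a shell command to move; the robot and the scene stay as the last step left them, time stands still between calls to the robot, and variables do not carry over. Pictures are saved under pics/ and viewed, about 8 in all and at most 12, crops included, and the job is handed in when it is done.

```bash
mkdir -p pics
python3 - <<'E'
from plant import *
import cv2,numpy as np
o=get_obs();print({k:np.round(v,3).tolist() for k,v in o.items()})
for n in("scene","top"):
    c=capture(n);np.savez(f"{n}0.npz",**c);cv2.imwrite(f"pics/{n}0.png",c["color"][:,:,::-1])
    R=cv2.Rodrigues(np.array(c["rvec"]))[0];print(n,-R.T@np.ravel(c["tvec"]),R[2],c["mtx"][0][0])
E
```

```text
{'time': 0.0, 'joint_positions': [1.087, 0.343, 1.525, 0.0, 1.275, -0.146], 'dq': [0.0, -0.001, -0.001, -0.001, -0.001, 0.0], 'tau': [0.001, -43.125, -24.422, 0.072, 0.056, -0.0], 'tool_pos': [173.9, 495.211, 404.049], 'tcp_rot': [-3.14, -0.0, 2.804], 'contact_force': [0.489, 0.319, -0.113], 'moment': [0.011, -0.028, 0.055], 'grip_width': 91.799}
scene [958.27366612 143.42159003 773.24032787] [-0.52945995 -0.1404606  -0.83662595] 431.0714744893779
top [461.89422224  26.87989931 898.64948878] [ 0.07764652  0.01602143 -0.99685221] 457.20555489510514
```

View pics/scene0.png

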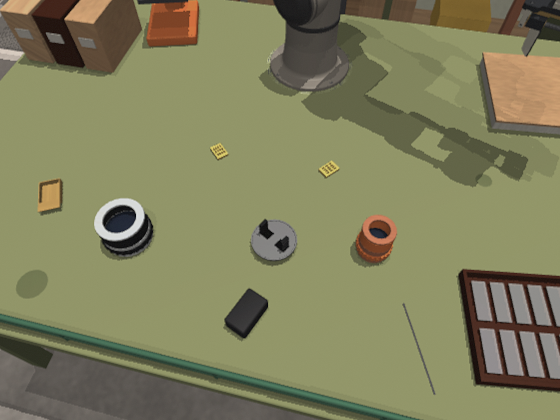

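View pics/top0.png

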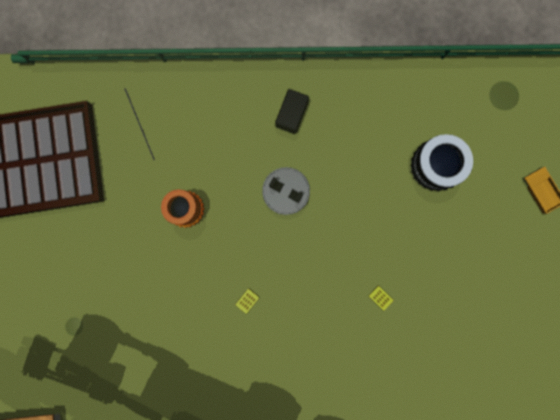

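```bash
cat > h.py <<'E'
import cv2,numpy as np
def cam(c):
    R=cv2.Rodrigues(np.array(c["rvec"],float))[0];return np.array(c["mtx"],float),R,np.ravel(c["tvec"])
def ray(c,p):
    K,R,t=cam(c);return -R.T@t,R.T@np.linalg.solve(K,[p[0],p[1],1.])
def plane(c,p,z):
    o,d=ray(c,p);return o+d*(z-o[2])/d[2]
def tri(c1,p1,c2,p2):
    P=[(lambda K,R,t:K@np.c_[R,t])(*cam(c)) for c in(c1,c2)]
    X=cv2.triangulatePoints(P[0],P[1],np.array(p1,float).reshape(2,1),np.array(p2,float).reshape(2,1)).ravel();X=X[:3]/X[3]
    o1,d1=ray(c1,p1);o2,d2=ray(c2,p2);n=np.cross(d1,d2)
    return np.round(X,1),round(abs((o2-o1)@n/np.linalg.norm(n)),1)
def comps(mask,roi,amin=15):
    x0,y0,x1,y1=roi;m=np.zeros_like(mask);m[y0:y1,x0:x1]=mask[y0:y1,x0:x1]
    cs,_=cv2.findContours(m,cv2.RETR_CCOMP,cv2.CHAIN_APPROX_NONE)
    return sorted([k for k in cs if cv2.contourArea(k)>amin],key=cv2.contourArea,reverse=True)
E
python3 - <<'E'
from h import *
C={n:dict(np.load(n+"0.npz")) for n in("scene","top")}
roi={"scene":((80,185,170,265),(245,210,305,270)),"top":((405,125,485,200),(258,160,318,222))}
for n,c in C.items():
    hsv=cv2.cvtColor(c["color"],cv2.COLOR_RGB2HSV);
    w=((hsv[...,2]>150)&(hsv[...,1]<60)).astype(np.uint8)
    for k in comps(w,roi[n][0],60):
        e=cv2.fitEllipse(k);print(n,"white",cv2.contourArea(k),np.round(e[0],1),np.round(e[1],1),plane(c,e[0],70).round(1))
    d=(hsv[...,2]<45).astype(np.uint8)
    for k in comps(d,roi[n][1]):
        r=cv2.minAreaRect(k);print(n,"dark",cv2.contourArea(k),np.round(r[0],1),np.round(r[1],1),cv2.boundingRect(k),plane(c,r[0],50).round(1))
    g=((hsv[...,1]<50)).astype(np.uint8)
    for k in comps(g,roi[n][1],200)[:1]:
        e=cv2.fitEllipse(cv2.convexHull(k));print(n,"disc",np.round(e[0],1),np.round(e[1],1),plane(c,e[0],19).round(1))
a=C["scene"]["color"][205:275,235:315];b=C["top"]["color"][155:225,247:327]
cv2.imwrite("pics/crop1.png",cv2.resize(np.vstack([np.hstack([a,b]),np.hstack([C["scene"]["color"][190:260,85:165],C["top"]["color"][125:195,405:485]])]),None,fx=4,fy=4,interpolation=cv2.INTER_NEAREST)[:,:,::-1])
E
```

```text
scene white 1597.5 [118.6 218.6] [39.5 51.5] [ 610.3 -258.2   70. ]
scene white 775.5 [118.8 218.5] [27.5 36.1] [ 610. -258.   70.]
scene dark 114.5 [264.5 229.6] [17.1 11.2] (260, 220, 14, 19) [559.6  17.8  50. ]
scene dark 98.5 [283.3 243.3] [10.6 14.1] (275, 237, 14, 15) [580.5  59.7  50. ]
scene disc [273.5 239.6] [41.9 46.2] [560.7  35.5  19. ]
top white 2022.0 [446.6 159.8] [49.9 51.6] [ 608.9 -257.5   70. ]
top white 1051.5 [446.5 159.9] [36.1 37.2] [ 608.7 -257.2   70. ]
top dark 69.5 [276.1 184.3] [10.3  8.5] (270, 179, 12, 12) [568.7  54.1  50. ]
top dark 63.5 [295.5 195. ] [9.8 8.5] (290, 191, 12, 10) [548.4  17.9  50. ]
top disc [285.7 190.6] [46.7 46.7] [560.3  36.5  19. ]
```

View pics/crop1.png

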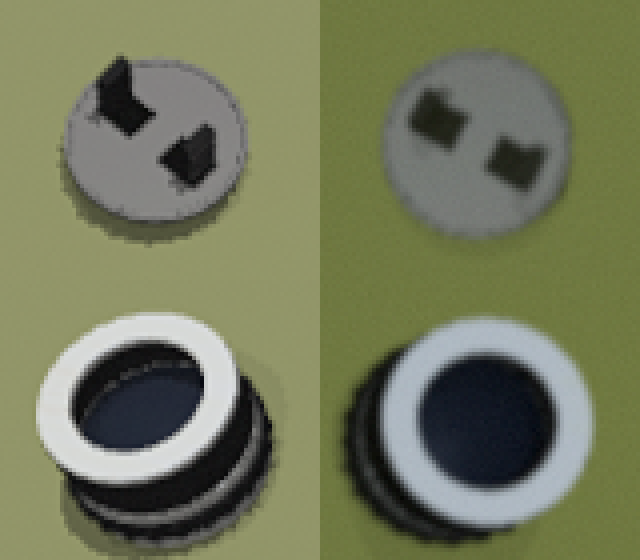

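```bash
cat >> h.py <<'E'
from scipy.spatial.transform import Rotation as Ro
def rows(o,p,ang):
    """shift & turn for TCP to p (mm), tool y along ang (deg, mod 180), pointing down"""
    r0=Ro.from_euler("xyz",o["tcp_rot"]);best=None
    for a in(ang,ang+180):
        y=np.array([np.cos(np.radians(a)),np.sin(np.radians(a)),0]);z=np.array([0,0,-1.])
        w=(r0.inv()*Ro.from_matrix(np.c_[np.cross(y,z),y,z])).as_rotvec()
        if best is None or np.linalg.norm(w)<np.linalg.norm(best):best=w
    return (r0.inv().apply(np.array(p)-o["tool_pos"])/1000).round(4),best.round(4)
E
python3 - <<'E'
from h import *
from plant import get_obs
s,t=[dict(np.load(n+"0.npz")) for n in("scene","top")]
print("rim",tri(s,(118.6,218.6),t,(446.6,159.8)),"disc",tri(s,(273.5,239.6),t,(285.7,190.6)))
# post-top inner/outer corners: scene crop (x/4+235,y/4+205)
print("post A", plane(s,(235+120/4,205+58/4),55),"post B",plane(s,(235+212/4,205+124/4),55))
print(rows(get_obs(),[560.5,36,380],62))
E
```

```text
rim (array([ 609.4, -258.6,   68.3]), np.float64(1.1)) disc (array([560.4,  36. ,  18.6]), np.float64(1.2))
post A [540.18522332  14.03337605  55.        ] post B [565.93869273  65.63804283  55.        ]
(array([-0.5169, -0.3051,  0.0244]), array([-1.400e-03, -1.000e-04,  1.509e-01]))
```

```bash
python3 -m pendant '[[[-0.516,-0.305,0.025],[0,0,0.15],0.0918],[[-0.516,-0.305,0.025],[0,0,0.15],0.0918],[[-0.516,-0.305,0.025],[0,0,0.15],0.0918],[[-0.516,-0.305,0.025],[0,0,0.15],0.0918],[[-0.516,-0.305,0.025],[0,0,0.15],0.0918],[[-0.516,-0.305,0.025],[0,0,0.15],0.0918],[[-0.516,-0.305,0.025],[0,0,0.15],0.0918],[[-0.516,-0.305,0.025],[0,0,0.15],0.0918],[[-0.516,-0.305,0.025],[0,0,0.15],0.0918],[[-0.516,-0.305,0.025],[0,0,0.15],0.0918]]'
python3 - <<'E'
from h import *
from plant import get_obs
print(rows(get_obs(),[560.5,36,380],62))
E
```

```text
time: 0.93
tool_pos: [442.7, 174.8, 387.2]
tcp_rot: [-3.142, -0.0, 2.654]
contact_force: [0.9, 1.6, -0.2]
grip_width: 91.7
(array([-0.1691, -0.0674,  0.0071]), array([-0.    , -0.0003,  0.0008]))
```

```bash
python3 -m pendant '[[[-0.15,-0.06,0.006],[0,0,0],0.0918],[[-0.15,-0.06,0.006],[0,0,0],0.0918],[[-0.15,-0.06,0.006],[0,0,0],0.0918],[[-0.15,-0.06,0.006],[0,0,0],0.0918],[[-0.15,-0.06,0.006],[0,0,0],0.0918],[[-0.15,-0.06,0.006],[0,0,0],0.0918],[[-0.15,-0.06,0.006],[0,0,0],0.0918]]'
python3 - <<'E'
from h import *
from plant import *
print(rows(get_obs(),[560.5,36,380],62))
c=capture("wrist");np.savez("w0.npz",**c);cv2.imwrite("pics/w0.png",c["color"][:,:,::-1])
E
```

```text
time: 1.52
tool_pos: [545.9, 53.6, 380.8]
tcp_rot: [-3.141, -0.002, 2.653]
contact_force: [0.0, 0.4, -0.2]
grip_width: 92.0
(array([-0.0212, -0.0087,  0.0007]), array([-0.0003, -0.0018,  0.0004]))
```

View pics/w0.png

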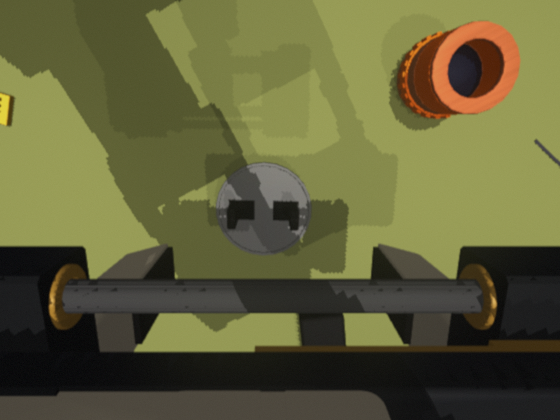

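Run:
```python
from h import *
c=dict(np.load("w0.npz"));print("cam",ray(c,(280,210))[0].round(0))
hsv=cv2.cvtColor(c["color"],cv2.COLOR_RGB2HSV)
d=(hsv[...,2]<40).astype(np.uint8);P=[]
for k in comps(d,(215,185,312,245),40)[:2]:
    k=k.reshape(-1,2);print(cv2.boundingRect(k),k.mean(0).round(1))
    top=k[k[:,1]<=k[:,1].min()+1];bot=k[k[:,1]>=k[:,1].max()-1]
    P.append((k.mean(0),top.mean(0),bot.mean(0)))
P.sort(key=lambda q:q[0][0])
for i,z in((0,35),(1,21),(2,55)):
    a,b=[plane(c,p[i],z) for p in P];v=a-b;print(z,a.round(1),b.round(1),((a+b)/2).round(1),np.degrees(np.arctan2(v[1],v[0]))%180,np.linalg.norm(v))
g=(hsv[...,1]<45).astype(np.uint8)
for k in comps(g,(205,150,320,262),200)[:1]:
    e=cv2.fitEllipse(cv2.convexHull(k));print(e,plane(c,e[0],21))
cv2.imwrite("pics/w0c.png",cv2.resize(c["color"][150:262,205:325,::-1],None,fx=5,fy=5,interpolation=cv2.INTER_NEAREST))
```

```text
cam [486.  86. 360.]
(227, 201, 27, 28) [239.1 212.7]
(273, 202, 26, 28) [286.4 213.7]
35 [549.   17.2  35. ] [570.3  55.1  35. ] [559.6  36.2  35. ] 60.60024399003167 43.51832337002787
21 [542.8  21.9  21. ] [563.   57.5  21. ] [552.9  39.7  21. ] 60.372501971844585 40.9584104439837
55 [553.6   8.5  55. ] [579.9  56.4  55. ] [566.8  32.5  55. ] 61.233322673036 54.63895960844748
((263.2549743652344, 208.34320068359375), (91.83560180664062, 94.62020874023438), 96.1694107055664) [558.80881239  36.72269628  21.        ]
```

View pics/w0c.png

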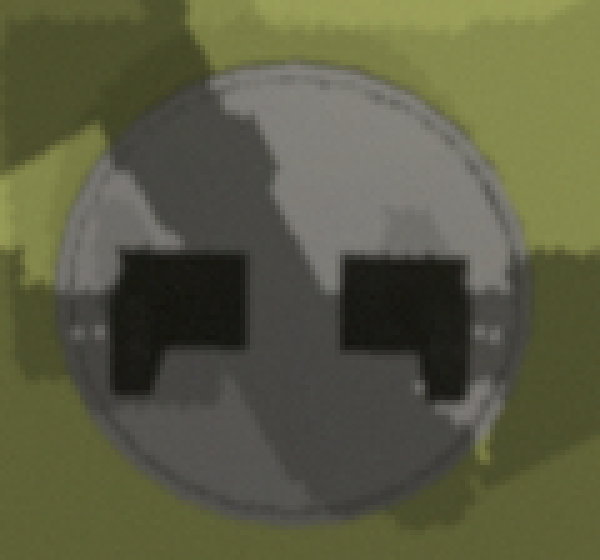

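```bash
python3 -m pendant '[[[-0.0055,-0.002,0.04],[0,0,0.017],0.0918],[[-0.0055,-0.002,0.08],[0,0,0.017],0.0918],[[-0.0055,-0.002,0.11],[0,0,0.017],0.0918],[[-0.0055,-0.002,0.11],[0,0,0.017],0.0918],[[-0.0055,-0.002,0.11],[0,0,0.017],0.0918],[[-0.0055,-0.002,0.11],[0,0,0.017],0.0918],[[-0.0055,-0.002,0.11],[0,0,0.017],0.0918]]'
python3 - <<'E'
from h import *
from plant import *
print(rows(get_obs(),[560,36.2,205],61))
E
```

```text
time: 2.15
tool_pos: [550.8, 49.6, 274.0]
tcp_rot: [3.139, 0.004, 2.638]
contact_force: [0.0, -0.2, 1.2]
grip_width: 91.4
(array([-0.0142, -0.0074,  0.069 ]), array([0.0021, 0.0041, 0.0023]))
```

```bash
python3 -m pendant '[[[-0.013,-0.007,0.01],[0,0,0],0.0918],[[-0.013,-0.007,0.01],[0,0,0],0.0918],[[-0.013,-0.007,0.01],[0,0,0],0.0918],[[-0.013,-0.007,0.01],[0,0,0],0.0918],[[-0.013,-0.007,0.01],[0,0,0],0.0918],[[-0.013,-0.007,0.01],[0,0,0],0.0918]]'
python3 - <<'E'
from h import *
from plant import *
print(rows(get_obs(),[560,36.2,205],61))
c=capture("wrist");np.savez("w1.npz",**c);cv2.imwrite("pics/w1.png",c["color"][:,:,::-1])
print(rows(get_obs(),[560,36.2,205],61))
E
```

```text
time: 2.65
tool_pos: [558.2, 36.7, 261.6]
tcp_rot: [3.141, 0.0, 2.637]
contact_force: [-0.5, 0.1, 0.3]
grip_width: 91.8
(array([-0.0019,  0.0004,  0.0566]), array([0.0002, 0.0002, 0.0014]))
(array([-0.0019,  0.0004,  0.0565]), array([0.0002, 0.0001, 0.0015]))
```

View pics/w1.png

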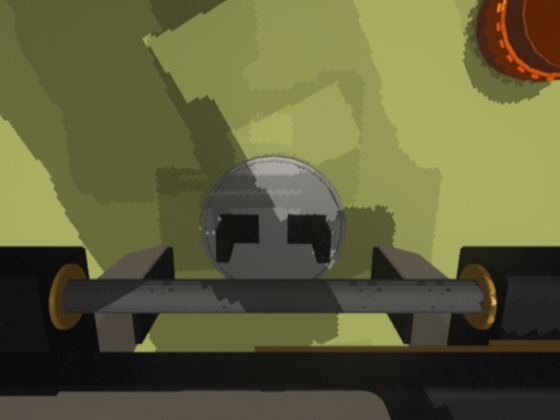

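```bash
python3 -m pendant '[[[-0.002,0,0.02],[0,0,0],0.0918],[[-0.002,0,0.04],[0,0,0],0.0918],[[-0.002,0,0.055],[0,0,0],0.0918],[[-0.002,0,0.055],[0,0,0],0.0918],[[-0.002,0,0.055],[0,0,0],0.0918],[[-0.002,0,0.055],[0,0,0],0.0918],[[-0.002,0,0.055],[0,0,0],0.0918]]'
python3 - <<'E'
from h import *
from plant import get_obs
print(rows(get_obs(),[560,36.2,205],61))
a,b=[dict(np.load(f"w{i}.npz")) for i in(0,1)];P=[]
for c,r in((a,(215,185,312,245)),(b,(205,200,345,270))):
    d=(cv2.cvtColor(c["color"],cv2.COLOR_RGB2HSV)[...,2]<45).astype(np.uint8)
    q=[]
    for k in comps(d,r,40)[:2]:
        k=k.reshape(-1,2); q+= [k[k[:,1]>=k[:,1].max()-1].mean(0)]
    P.append(sorted(q,key=lambda v:v[0]))
for i in(0,1):print(P[0][i],P[1][i],tri(a,P[0][i],b,P[1][i]))
E
```

```text
time: 3.28
tool_pos: [560.4, 35.7, 207.6]
tcp_rot: [3.141, 0.002, 2.637]
contact_force: [-0.4, 0.2, 0.8]
grip_width: 91.7
(array([0.0006, 0.0002, 0.0026]), array([0.001 , 0.0019, 0.0015]))
[231.         227.77777778] [222.57142857 260.85714286] (array([553.8,   8.2,  54. ]), np.float64(0.1))
[293.625 228.75 ] [322.92307692 261.69230769] (array([579.5,  56.4,  57.1]), np.float64(0.3))
```

```bash
python3 -m pendant '[[[0,0,0.001],[0,0,0],0.06],[[0,0,0.001],[0,0,0],0.03],[[0,0,0.001],[0,0,0],0.03],[[0,0,0.001],[0,0,0],0.02],[[0,0,0.001],[0,0,0],0.02],[[0,0,0.001],[0,0,0],0.02],[[0,0,0.001],[0,0,0],0.02],[[0,0,0.001],[0,0,0],0.02],[[0,0,0.001],[0,0,0],0.02],[[0,0,0.001],[0,0,0],0.02]]'
```

```text
time: 4.12
tool_pos: [560.0, 35.7, 206.0]
tcp_rot: [3.141, 0.0, 2.637]
contact_force: [-1.1, 0.9, 5.9]
grip_width: 33.7
```

```bash
python3 -m pendant '[[[0,0,-0.01],[0,0,0],0.02],[[0,0,-0.025],[0,0,0],0.02],[[0,0,-0.05],[0,0,0],0.02],[[0,0,-0.075],[0,0,0],0.02],[[0,0,-0.1],[0,0,0],0.02],[[0,0,-0.12],[0,0,0],0.02],[[0,0,-0.12],[0,0,0],0.02],[[0,0,-0.12],[0,0,0],0.02],[[0,0,-0.12],[0,0,0],0.02]]'
python3 - <<'E'
from h import *
from plant import *
print(get_obs()["grip_width"])
a=capture("wrist");b=capture("scene");np.savez("w2.npz",**a);np.savez("s2.npz",**b)
cv2.imwrite("pics/m2.png",np.vstack([cv2.resize(a["color"],(400,300)),cv2.resize(b["color"][100:280,180:420],(400,300))])[:,:,::-1])
print(rows(get_obs(),[609.2,-258.0,326],61))
E
```

```text
time: 4.87
tool_pos: [559.5, 35.7, 324.3]
tcp_rot: [-3.141, -0.002, 2.637]
contact_force: [-0.5, -0.6, -1.8]
grip_width: 34.1
34.10125134773642
(array([-0.1855, -0.233 , -0.0025]), array([-0.0013, -0.0029,  0.0013]))
```

View pics/m2.png

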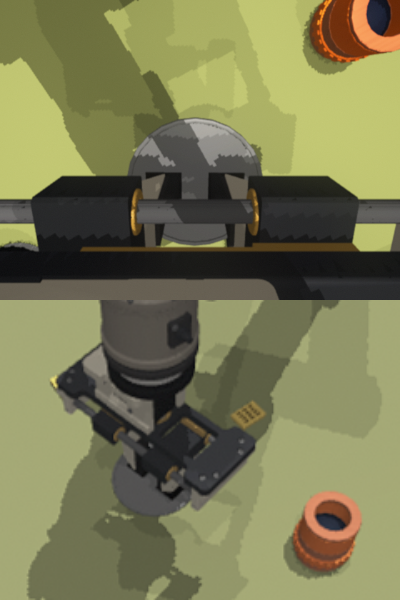

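```bash
python3 -m pendant '[[[-0.012,-0.015,0],[0,0,0],0.02],[[-0.03,-0.038,0],[0,0,0],0.02],[[-0.05,-0.063,0],[0,0,0],0.02],[[-0.07,-0.088,0],[0,0,0],0.02],[[-0.09,-0.113,0],[0,0,0],0.02],[[-0.11,-0.138,0],[0,0,0],0.02],[[-0.13,-0.163,0],[0,0,0],0.02],[[-0.15,-0.188,0],[0,0,0],0.02],[[-0.165,-0.207,0],[0,0,0],0.02],[[-0.175,-0.22,0],[0,0,0],0.02]]'; python3 -m pendant '[[[-0.009,-0.012,0],[0,0,0],0.02],[[-0.009,-0.012,0],[0,0,0],0.02],[[-0.009,-0.012,0],[0,0,0],0.02],[[-0.009,-0.012,0],[0,0,0],0.02],[[-0.009,-0.012,0],[0,0,0],0.02]]'
python3 - <<'E'
from h import *
from plant import *
o=get_obs();print(rows(o,[609.2,-258.0,326],61))
a=capture("wrist");b=capture("scene");t=capture("top");np.savez("w3.npz",**a);np.savez("s3.npz",**b);np.savez("t3.npz",**t)
S=cv2.resize(b["color"][110:270,50:210],(400,400));T=cv2.resize(t["color"][90:250,360:520],(400,400))
cv2.imwrite("pics/m3.png",np.vstack([np.hstack([S,T]),np.hstack([a["color"][140:340,80:480],a["color"][140:340,80:480]*0])])[:,:,::-1])
E
```

```text
time: 5.8
tool_pos: [606.5, -244.3, 323.4]
tcp_rot: [-3.141, -0.002, 2.635]
contact_force: [-1.1, -0.4, -2.2]
grip_width: 34.1
time: 6.22
tool_pos: [608.8, -255.3, 324.8]
tcp_rot: [3.141, -0.001, 2.638]
contact_force: [-0.4, 0.4, -2.1]
grip_width: 33.4
(array([-0.0017, -0.0022, -0.0012]), array([ 0.0003, -0.0013,  0.0023]))
```

View pics/m3.png

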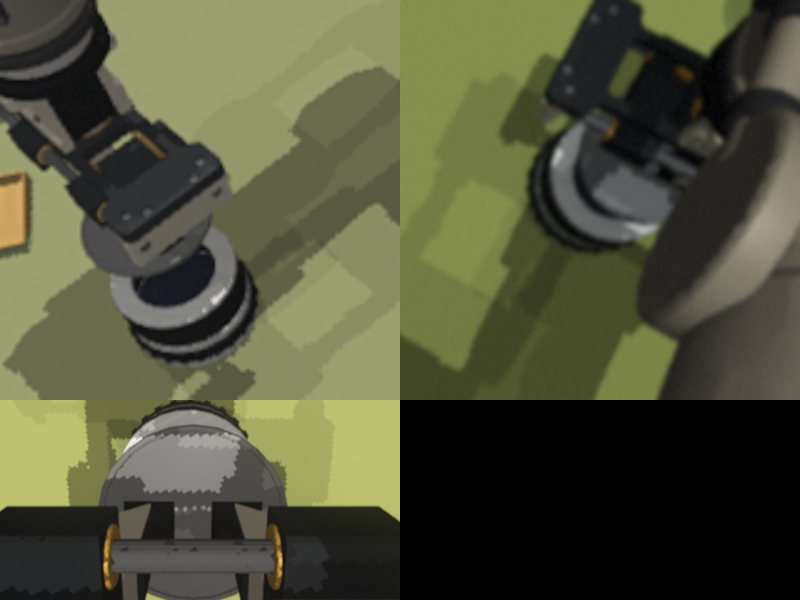

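Run:
```python
from h import *
c=dict(np.load("w3.npz"));a=c["color"].astype(int)
for x in(250,273,290):print(x,[tuple(v) for v in a[155:175:1,x]][::2],[(i,a[i,x].tolist()) for i in range(330,350,2)])
from plant import get_obs;p=get_obs()["tool_pos"]
for z in(135,140,145):
    L,R=plane(c,(181,245),z),plane(c,(367,245),z);T,B=plane(c,(273,165),z),plane(c,(273,338),z)
    print(z,np.linalg.norm(L-R).round(1),np.linalg.norm(T-B).round(1),((L+R)/2-p).round(1),((T+B)/2-p).round(1))
```

```text
250 [(np.int64(143), np.int64(142), np.int64(137)), (np.int64(146), np.int64(145), np.int64(140)), (np.int64(151), np.int64(150), np.int64(143)), (np.int64(148), np.int64(147), np.int64(141)), (np.int64(146), np.int64(142), np.int64(136)), (np.int64(140), np.int64(138), np.int64(132)), (np.int64(86), np.int64(85), np.int64(80)), (np.int64(79), np.int64(78), np.int64(74)), (np.int64(82), np.int64(81), np.int64(78)), (np.int64(88), np.int64(87), np.int64(84))] [(330, [83, 82, 79]), (332, [80, 79, 76]), (334, [77, 75, 72]), (336, [66, 66, 63]), (338, [85, 84, 82]), (340, [94, 94, 80]), (342, [171, 175, 103]), (344, [180, 185, 106]), (346, [114, 103, 52]), (348, [84, 63, 31])]
273 [(np.int64(150), np.int64(149), np.int64(142)), (np.int64(146), np.int64(144), np.int64(138)), (np.int64(144), np.int64(143), np.int64(138)), (np.int64(144), np.int64(143), np.int64(137)), (np.int64(140), np.int64(138), np.int64(132)), (np.int64(83), np.int64(81), np.int64(77)), (np.int64(106), np.int64(105), np.int64(102)), (np.int64(101), np.int64(100), np.int64(96)), (np.int64(94), np.int64(93), np.int64(90)
[... 426 characters left out ...]
np.int64(147), np.int64(140)), (np.int64(145), np.int64(144), np.int64(137)), (np.int64(139), np.int64(137), np.int64(131)), (np.int64(80), np.int64(80), np.int64(75)), (np.int64(104), np.int64(102), np.int64(99)), (np.int64(99), np.int64(97), np.int64(93)), (np.int64(92), np.int64(91), np.int64(86))] [(330, [85, 84, 81]), (332, [85, 82, 80]), (334, [85, 83, 79]), (336, [69, 69, 65]), (338, [77, 76, 73]), (340, [83, 82, 80]), (342, [149, 152, 95]), (344, [180, 184, 106]), (346, [114, 104, 53]), (348, [85, 65, 31])]
135 91.0 91.1 [  -4.9    4.  -190.4] [   0.4    0.5 -190.4]
140 88.3 88.4 [  -6.5    4.9 -185.4] [  -1.4    1.5 -185.4]
145 85.6 85.7 [  -8.1    5.8 -180.4] [  -3.2    2.5 -180.4]
```

```bash
python3 -m pendant '[[[-0.0017,-0.002,0],[0,0,0],0.02],[[-0.0017,-0.002,0.005],[0,0,0],0.02],[[-0.0017,-0.002,0.015],[0,0,0],0.02],[[-0.0017,-0.002,0.025],[0,0,0],0.02],[[-0.0017,-0.002,0.035],[0,0,0],0.02],[[-0.0017,-0.002,0.045],[0,0,0],0.02],[[-0.0017,-0.002,0.05],[0,0,0],0.02],[[-0.0017,-0.002,0.05],[0,0,0],0.02],[[-0.0017,-0.002,0.05],[0,0,0],0.02],[[-0.0017,-0.002,0.05],[0,0,0],0.02]]'
```

```text
time: 7.2
tool_pos: [609.5, -259.1, 275.8]
tcp_rot: [3.141, 0.001, 2.637]
contact_force: [-0.3, 0.5, -0.9]
grip_width: 33.8
```

```bash
python3 -m pendant '[[[0,0.001,0.004],[0,0,0],0.02],[[0,0.001,0.008],[0,0,0],0.02],[[0,0.001,0.012],[0,0,0],0.02],[[0,0.001,0.012],[0,0,0],0.02],[[0,0.001,0.012],[0,0,0],0.02]]';for i in 1; do python3 -m pendant '[[[0,0,0.001],[0,0,0],0.02],[[0,0,0.002],[0,0,0],0.02],[[0,0,0.002],[0,0,0],0.02]]'; done
```

```text
time: 7.62
tool_pos: [609.7, -258.0, 262.9]
tcp_rot: [3.142, -0.001, 2.637]
contact_force: [0.0, 0.0, -0.6]
grip_width: 33.6
time: 7.87
tool_pos: [609.8, -258.1, 261.2]
tcp_rot: [3.142, -0.0, 2.637]
contact_force: [0.3, -0.0, -1.3]
grip_width: 34.0
```

```bash
python3 -m pendant '[[[0,0,0.001],[0,0,0],0.02],[[0,0,0.0015],[0,0,0],0.02],[[0,0,0.0015],[0,0,0],0.02]]'
```

```text
time: 8.12
tool_pos: [609.8, -258.0, 259.8]
tcp_rot: [3.141, -0.0, 2.637]
contact_force: [0.3, -0.0, -2.0]
grip_width: 33.6
```

```bash
python3 -m pendant '[[[0,0,0.001],[0,0,0],0.02],[[0,0,0.0015],[0,0,0],0.02],[[0,0,0.0015],[0,0,0],0.02]]'
```

```text
time: 8.37
tool_pos: [609.9, -258.1, 259.0]
tcp_rot: [3.142, 0.001, 2.637]
contact_force: [-1.2, 1.7, 4.5]
grip_width: 34.1
```

```bash
python3 -m pendant '[[[0,0,0.0005],[0,0,0],0.02],[[0,0,0.001],[0,0,0],0.02],[[0,0,0.001],[0,0,0],0.02]]'
```

```text
time: 8.62
tool_pos: [609.8, -258.0, 259.0]
tcp_rot: [-3.142, 0.001, 2.637]
contact_force: [-3.1, 1.8, 9.4]
grip_width: 34.3
```

```bash
python3 -m pendant '[[[0,0,0],[0,0,0],0.04],[[0,0,0],[0,0,0],0.05],[[0,0,0],[0,0,0],0.06],[[0,0,0],[0,0,0],0.07],[[0,0,0],[0,0,0],0.08],[[0,0,0],[0,0,0],0.09],[[0,0,0],[0,0,0],0.09],[[0,0,0],[0,0,0],0.09],[[0,0,0],[0,0,0],0.09]]'
python3 - <<'E'
from plant import *
print(get_obs()["contact_force"])
E
```

```text
time: 9.37
tool_pos: [609.7, -258.1, 256.9]
tcp_rot: [3.141, -0.001, 2.637]
contact_force: [0.5, 0.1, 0.8]
grip_width: 87.9
[0.4846532  0.09405445 0.75286017]
```

Rise clear and look.

```bash
python3 -m pendant '[[[0,0,-0.01],[0,0,0],0.0918],[[0,0,-0.03],[0,0,0],0.0918],[[0,0,-0.06],[0,0,0],0.0918],[[0,0,-0.09],[0,0,0],0.0918],[[0,0,-0.12],[0,0,0],0.0918],[[0,0,-0.14],[0,0,0],0.0918],[[0,0,-0.14],[0,0,0],0.0918],[[0,0,-0.14],[0,0,0],0.0918]]'
python3 -m pendant '[[[0.03,0.03,0],[0,0,0],0.0918],[[0.06,0.07,0],[0,0,0],0.0918],[[0.09,0.1,0],[0,0,0],0.0918],[[0.12,0.13,0],[0,0,0],0.0918],[[0.14,0.15,0],[0,0,0],0.0918],[[0.14,0.15,0],[0,0,0],0.0918],[[0.14,0.15,0],[0,0,0],0.0918],[[0.14,0.15,0],[0,0,0],0.0918],[[0.14,0.15,0],[0,0,0],0.0918]]'
python3 - <<'E'
from h import *
from plant import *
b=capture("scene");t=capture("top");np.savez("s4.npz",**b);np.savez("t4.npz",**t)
S=cv2.resize(b["color"][175:275,70:170],(400,400),interpolation=0);T=cv2.resize(t["color"][110:210,395:495],(400,400),interpolation=0)
cv2.imwrite("pics/m4.png",np.hstack([S,T])[:,:,::-1])
E
```

```text
time: 10.03
tool_pos: [609.7, -258.0, 399.3]
tcp_rot: [3.142, 0.003, 2.637]
contact_force: [-0.1, 0.9, -0.5]
grip_width: 91.8
time: 10.78
tool_pos: [560.1, -60.2, 396.7]
tcp_rot: [-3.141, -0.001, 2.636]
contact_force: [0.7, -0.7, 0.2]
grip_width: 91.8
```

View pics/m4.png

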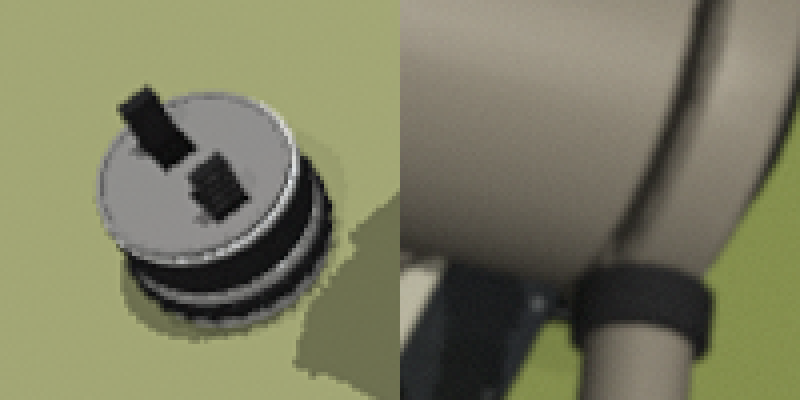

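```bash
python3 -m pendant '[[[0.03,0.03,0],[0,0,0],0.0918],[[0.06,0.07,0],[0,0,0],0.0918],[[0.08,0.1,0],[0,0,0],0.0918],[[0.1,0.13,0],[0,0,0],0.0918],[[0.1,0.16,0],[0,0,0],0.0918],[[0.1,0.18,0],[0,0,0],0.0918],[[0.1,0.18,0],[0,0,0],0.0918],[[0.1,0.18,0],[0,0,0],0.0918],[[0.1,0.18,0],[0,0,0],0.0918]]'
python3 - <<'E'
from h import *
from plant import *
C={"scene":capture("scene"),"top":capture("top")};q={}
roi={"scene":(90,190,148,245),"top":(415,130,480,190)}
for n,c in C.items():
    hsv=cv2.cvtColor(c["color"],cv2.COLOR_RGB2HSV)
    k=comps(((hsv[...,1]<60)&(hsv[...,2]>80)).astype(np.uint8),roi[n],200)[0]
    e=cv2.fitEllipse(cv2.convexHull(k));q[n]=e[0];print(n,np.round(e[0],1),np.round(e[1],1),plane(c,e[0],74).round(1))
    for k in comps((hsv[...,2]<60).astype(np.uint8),roi[n],30):print("dark",cv2.boundingRect(k),plane(c,k.reshape(-1,2).mean(0),90).round(1))
print(tri(C["scene"],q["scene"],C["top"],q["top"]))
S=cv2.resize(C["scene"]["color"][185:255,85:155],(400,400),interpolation=0);T=cv2.resize(C["top"]["color"][120:190,410:480],(400,400),interpolation=0)
cv2.imwrite("pics/m5.png",np.hstack([S,T])[:,:,::-1])
E
```

```text
time: 11.63
tool_pos: [559.5, 145.7, 396.9]
tcp_rot: [-3.141, -0.001, 2.636]
contact_force: [0.1, -0.4, -0.7]
grip_width: 91.7
scene [118.7 218.8] [41.8 52.8] [ 612.6 -255.6   74. ]
dark (102, 214, 46, 31) [ 649.7 -214.    90. ]
dark (100, 197, 19, 21) [ 600.4 -276.6   90. ]
dark (118, 214, 14, 16) [ 624.  -234.7   90. ]
top [446.2 160.2] [52.6 53.6] [ 607.4 -255.4   74. ]
dark (415, 143, 33, 47) [ 585.5 -211.    90. ]
dark (451, 158, 20, 13) [ 598.5 -275.    90. ]
dark (430, 144, 15, 16) [ 620.7 -235.2   90. ]
(array([ 609. , -258.6,   67. ]), np.float64(1.7))
```

View pics/m5.png

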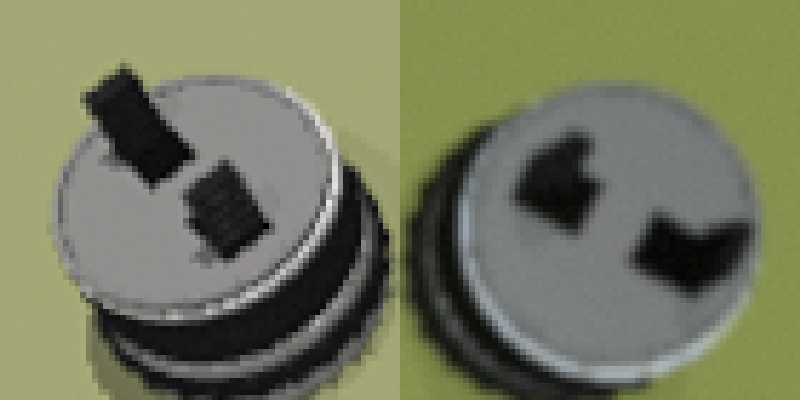

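```bash
python3 -c "
from plant import *
print(close_job())"
```

```text
the job is handed in; nothing more can be done
None
```

The cap is on the wide lens, the white-rimmed one on the robot's right. I handed the job in at about 12 s of the 32 s allowed; no verdict is reported.

**What I did:** I measured the cap and lens from the scene and top cameras, and checked the tab axis and post height with the wrist camera. I then squeezed the tabs (opening about 34 mm), lifted the cap 120 mm and carried it over. I lowered it until the disc met the rim, opened the fingers and moved the arm well clear.

**What the last checks showed:**
- **Height:** contact came at TCP z 259 mm, exactly the height predicted for the disc on the rim. The highest wrist force I read while pressing was about 9 N.
- **Centring:** in both views the disc sits on the rim, within about 3 mm of the mouth's centre.
- **Level:** it looks level, with no gap visible, but I did not measure the tilt.
- **Tabs:** the posts are back to their rest spacing, 46–48 mm between dark patches against 44–47 mm before the grasp. From that I take it the hooks sprang out; they can't be seen under the rim.

**What disagreed:**
- **Squeezed opening:** it read about 34 mm, where the text gives 36 mm.
- **Disc height:** the final height from the two cameras was 67 mm, against 74 mm expected. Part of the barrel's rim was caught in the outline I measured, so I relied on the contact height instead.

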